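# Make the water heater corner ready for draining

### The job

The water heater is about to be drained. First pull the black isolator plug out of its socket and leave it lying in the white dish; only after that, turn over every catch pot on the bench (there are three or four, all standing mouth down) and stand them all mouth up, wholly on the black drip mat. Leave the paint can, the sponge and the roll of tape alone.

Things in the scene. Friction and masses are not known exactly. Their poses are not given: they have to be found in the camera images.
- pot1: Catch pot 1: plain aluminium square tub open at one end, 56 x 56 mm outside, 70 mm tall, walls 3 mm, bottom 4 mm, 0.1 to 0.2 kg; all pots are alike. Origin at the centre of its square mouth (open end); z axis points from the mouth to the closed bottom, 70 mm away (z up = mouth down, z down = mouth up); x and y are square to its side walls. Starts mouth down on the table. May be absent (None).
- pot2: Catch pot 2: plain aluminium square tub open at one end, 56 x 56 mm outside, 70 mm tall, walls 3 mm, bottom 4 mm, 0.1 to 0.2 kg; all pots are alike. Origin at the centre of its square mouth (open end); z axis points from the mouth to the closed bottom, 70 mm away (z up = mouth down, z down = mouth up); x and y are square to its side walls. Starts mouth down on the table. May be absent (None).
- pot3: Catch pot 3: plain aluminium square tub open at one end, 56 x 56 mm outside, 70 mm tall, walls 3 mm, bottom 4 mm, 0.1 to 0.2 kg; all pots are alike. Origin at the centre of its square mouth (open end); z axis points from the mouth to the closed bottom, 70 mm away (z up = mouth down, z down = mouth up); x and y are square to its side walls. Starts mouth down on the table. May be absent (None).
- pot4: Catch pot 4: plain aluminium square tub open at one end, 56 x 56 mm outside, 70 mm tall, walls 3 mm, bottom 4 mm, 0.1 to 0.2 kg; all pots are alike. Origin at the centre of its square mouth (open end); z axis points from the mouth to the closed bottom, 70 mm away (z up = mouth down, z down = mouth up); x and y are square to its side walls. Starts mouth down on the table. May be absent (None).
- mat: Drip mat: fixed flat black rubber slab, 180 mm (its x) x 360 mm (its y) x 6 mm thick. Origin at the centre of its underside on the table; its top is 6 mm higher.
- socket: Isolator socket: fixed grey block 84 x 84 x 36 mm tall with a 20 x 20 mm well in the middle of its top, 28 mm deep. Origin at the centre of its underside, z up. Two sprung catches in the well snap into the plug's neck from its +y and -y sides; pulling straight up with some 10 to 20 N frees it: the catches give way within the first 6 mm or so, and the shank is clear of the well after 28 mm.
- plug: Isolator plug, 64 mm long, 0.07 kg, starts pushed fully home in the socket, its axes parallel to the socket's. Origin at the bottom centre of its steel shank; z runs up the plug. Shank 16 x 16 mm, from z = 0 to 28 mm; black block handle 34 mm (x) x 26 mm (y) from z = 28 to 64 mm. At home its origin is 8 mm above the underside of the socket and the underside of the handle rests on the socket's top.
- plug_grip (a point): Centre of the plug's handle block, 46 mm along z from the plug's origin.
- dish: Dish for the plug: fixed open white tray, 140 mm (its x) x 120 mm (its y) x 34 mm tall outside, walls and floor 4 mm. Origin at the centre of its underside, z up.
- can: Bystander: closed paint can, 76 mm diameter, 85 mm tall, origin at the centre of its underside.
- sponge: Bystander: green sponge block 75 x 110 x 35 mm, origin at the centre of its underside.
- tape: Bystander: grey roll of tape lying flat, 96 mm diameter, 45 mm tall, origin at the centre of its underside.
Not all that is in view belongs to the job. There is more than one size of the plug; the job needs the largest.

How it is judged (in metres and radians):
On the way, in this order (a step that is already met when the one before it is completed fails the run):
1. the plug lies released in the dish while no pot yet stands mouth up (x of plug_grip in the frame of dish between -0.068 and 0.068 m and y of plug_grip in the frame of dish between -0.058 and 0.058 m and z of plug_grip in the frame of dish below 0.05 m and linear speed of plug below 0.05 m/s and contact force between plug and the fingers below 0.05 N and angle between each of pot1, pot2, pot3, pot4's own z axis and vertical below 2.6 rad), for 0.2 s.
2. every pot present stands mouth up on the mat (x of pot1 in the frame of mat between -0.067 and 0.067 m and y of pot1 in the frame of mat between -0.157 and 0.157 m and z of pot1 in the frame of mat between 0.071 and 0.082 m and angle between each of pot1, pot2, pot3, pot4's own z axis and vertical above 3 rad and linear speed of each of pot1, pot2, pot3, pot4 below 0.03 m/s and x of pot2 in the frame of mat between -0.067 and 0.067 m and y of pot2 in the frame of mat between -0.157 and 0.157 m and z of pot2 in the frame of mat between 0.071 and 0.082 m and x of pot3 in the frame of mat between -0.067 and 0.067 m and y of pot3 in the frame of mat between -0.157 and 0.157 m and z of pot3 in the frame of mat between 0.071 and 0.082 m and x of pot4 in the frame of mat between -0.067 and 0.067 m and y of pot4 in the frame of mat between -0.157 and 0.157 m and z of pot4 in the frame of mat between 0.071 and 0.082 m), for 0.2 s.
At the end, for the whole second after the job is handed in: Every pot present stands mouth up (within 8 degrees) on the mat, at rest, its centre within 67 mm of the mat's centre along the short side and 157 mm along the long side; the plug rests released in the dish, its handle's centre inside the walls and under 50 mm above the dish's underside (all of step 2 and x of plug_grip in the frame of dish between -0.068 and 0.068 m and y of plug_grip in the frame of dish between -0.058 and 0.058 m and z of plug_grip in the frame of dish below 0.05 m and linear speed of plug below 0.05 m/s and contact force between plug and the fingers below 0.05 N); the robot touches nothing.
It fails at once if the can is shoved aside by more than 40 mm or tipped over (distance of can from where it was at the start of the episode above 0.04 m or angle between can's own z axis and vertical above 0.5 rad).
It fails at once if the sponge is shoved aside by more than 40 mm or tipped over (distance of sponge from where it was at the start of the episode above 0.04 m or angle between sponge's own z axis and vertical above 0.5 rad).
It fails at once if the tape is shoved aside by more than 40 mm or tipped over (distance of tape from where it was at the start of the episode above 0.04 m or angle between tape's own z axis and vertical above 0.5 rad).
Of pot1, pot2, pot3, pot4 only 3 to 4 are there at a start; the rules pass over those that are not, and their reading is None.
At some moment in a run one of pot1, pot2, pot3, pot4 may be knocked a few centimetres aside while the robot is not near it.
Once in a run the grip may slacken for a moment while it holds something.
It also fails if it takes over 210 s, if anything falls off the work surface, if the arm or the gripper's body presses on something with over 40 N, if the wrist force passes 120 N, or if a joint passes its speed limit or range.

### The arm

A 7-joint arm with a two-finger parallel gripper is mounted at the origin on the work surface. World frame = base frame: x ahead of the robot, y to its left, z up, the work surface at z = 0. Lengths are in mm, angles in rad, forces in N, time in s.
With the tool pointing down it reaches from about 400 to 925 mm from the base axis. Payload 5.6 kg.
Tool frame: the origin (TCP) lies at the very end of the fingers, on their centre line; the grasp point (between the pads) lies arm.tcp_to_grasp behind it (arm.tcp_to_grasp is the distance from the TCP to the grasp point, in mm); z points along the fingers, y is the line along which they close (so a half turn about z gives the same grasp; the last joint's range is limited). The gripper opens to 85 mm and grips with 20 to 120 N. Pads are 22 mm wide; open, the fingers measure 114 mm over their backs; the gripper's body (76 mm by 85 mm) begins 54 mm behind the grasp point. The pads swing forward as they close: fully open they stand 13 mm farther back than shut.
Start: joints at [1.154, 0.468, -0.012, 1.603, 0.006, 1.071, -0.056], TCP at [237.311, -605.138, 231.29] pointing down, gripper open.
Joint ranges: [-2.53, 2.53], [-0.31, 2.02], [-1.57, 1.55], [0.28, 2.44], [-1.29, 4.43], [0.15, 1.84], [-2.92, 2.92]. Speed limits (rad/s): [2.57, 2.57, 3.14, 3.14, 3.14, 3.14, 3.14].

### API

Orientations are given as a unit quaternion [x, y, z, w].
In Python, from plant import arm, optics, ticket gives the robot as it stands. The module is installed in compiled form; this text tells all that it offers.
- The arm moves only by the tool move_arm, never from a script. Its argument "commands" is a list of rows, each a list of 4 numbers: the shift along the tool's x, y, z normalised to -1 to 1, where 1 is 200 mm, then the turn about the tool's z normalised to -1 to 1, where 1 is 2 pi rad. In form: [[tx, ty, tz, twist], ...]. A call has 1 to 10 rows; each row shifts and turns the commanded pose from where the row before left it, along the tool's axes as they then stand; what a row does not reach is not made up. A row lasts 1/8 s, in which the tool goes at most 62.5 mm and 10.7 degrees, less where a joint would pass 70% of its speed; a pose out of reach is approached as far as the arm can. A call with a number of a shift or a turn outside -1 to 1 is refused whole. A call with a gripper value outside its range is refused whole. "grip" is the opening, from -1 (shut) to 1 (fully open), set as the call begins (left out, the last holds). The fingers move at their own pace and stop on an object; "newtons" is the grip in N (left out, the last holds). Time passes only in rows, so rows that do not move let the fingers close. It gives the time, the measured TCP pose, the force, the opening and the grip force at its end, in the units of the state.
- arm.sense(): the state, without advancing time (a new reading comes with each control period).
- optics.camera(name): name is "side" or "top"; returns the picture (384x512x3 uint8, red, green, blue); there is no depth.
- optics.camera_info(name): a dict with "fx", "fy", "cx", "cy" (pixels), "extrinsics" (4x4, takes a point from camera to world coordinates). Camera axes: x right, y down, z forward; pixel columns grow to the right and rows downward; lengths in mm; the calibration is good to about 2 mm. A picture is of the moment at which its call begins. camera_info takes no time and is no camera call.
- ticket.sign_off(): hands the job in; it is judged then, once.
Trained networks look in the newest picture that a camera, given by its name, has taken for a name from the list of things; names that differ only in an ending like _2 or _b are one class to them, and where a whole thing is asked for, a point or a joint stands for the part that bears it (a point fixed in the world has none). Each returns a list of dicts, best first, with "score" (0 to 1); they miss things now and then, are a little off and sometimes report something else, mostly with a low value. They report only what shows in the picture. A call takes as long as a camera call. They do not tell look-alikes from the thing itself.
- optics.spot_in(camera, thing): "extent" ([left, top, width, height] in pixels, round what is visible of it).
- optics.pinpoint(camera, thing): "location" ([column, row] in pixels: a listed point, or the origin of a listed thing).
The state is a dict: "t": time; "qpos": joint angles; "qvel": joint speeds; "joint_torque": joint torques, N m; "tool_pos": TCP position; "tool_rot": TCP orientation; "ft_force": force on the tool from outside, world axes, zero at the start; "moment": the same for the moment, N m; "finger_gap": opening from 0.0 (shut) to 1.0 (fully open); "finger_force": force on a finger pad.
Only numpy, scipy, OpenCV 4.12 (cv2) and the standard library are available. Lean on these libraries where they do the work, as an engineer would, in place of code of your own. Each camera call takes 0.05 s, during which the arm holds its last target. There are 200 camera calls.

## Working session

There is one attempt and no reset: what is moved stays moved. The work goes in short steps, Python scripts to look and compute and a tool call to move; the robot and the scene stay as the last step left them, time stands still between calls to the robot, and variables do not carry over. Pictures are saved under pics/ and viewed, at most 14 in all, crops included, and the job is handed in when it is done.

Besides the shell and the picture viewer there is one more tool, called after "Request:" by a JSON object that holds its "api" and its "payload", one argument or row to a line. move_arm: Moves the arm, as the interface text tells. Scaled input: -1 to 1 covers 200 mm each way for a shift and 2 pi rad each way for a turn. Its arguments: {"type":"object","properties":{"commands":{"type":"array"},"grip":{"type":"number"},"newtons":{"type":"number"}},"required":["commands"]}

```bash
mkdir -p pics
cat > h.py <<'E'
import numpy as np, cv2
from scipy.spatial.transform import Rotation as R
from plant import arm, optics, ticket
def pic(cam,name,crop=None,scale=1.5):
    im=optics.camera(cam)[:,:,::-1].copy()
    if crop: x,y,w,h=crop; im=im[y:y+h,x:x+w]
    cv2.imwrite('pics/'+name,cv2.resize(im,None,fx=scale,fy=scale,interpolation=cv2.INTER_CUBIC))
def ray(cam,px):
    c=optics.camera_info(cam);T=np.array(c['extrinsics'])
    d=T[:3,:3]@np.array([(px[0]-c['cx'])/c['fx'],(px[1]-c['cy'])/c['fy'],1]);return T[:3,3],d
def at(cam,px,z):
    o,d=ray(cam,px);return (o+d*(z-o[2])/d[2])
def proj(cam,p):
    c=optics.camera_info(cam);T=np.linalg.inv(np.array(c['extrinsics']));q=T[:3,:3]@np.array(p,float)+T[:3,3]
    return [c['cx']+c['fx']*q[0]/q[2],c['cy']+c['fy']*q[1]/q[2]]
def st():
    s=arm.sense();r=R.from_quat(s['tool_rot']).as_matrix()
    print('t',round(s['t'],2),'pos',np.round(s['tool_pos'],1),'gap',round(s['finger_gap'],3),'ff',np.round(s['finger_force'],1),'ft',np.round(s['ft_force'],1),'yaw x-axis',np.round(np.arctan2(r[1,0],r[0,0]),4), 'q7',round(s['qpos'][6],2))
def go(x,y,z,yaw=None):
    "needed shift in tool units (before any twist) and twist for target"
    s=arm.sense();r=R.from_quat(s['tool_rot']).as_matrix();d=np.array([x,y,z])-s['tool_pos']
    return np.round(r.T@d/200,3)
E
python3 - <<'E'
from h import *
st();print(arm.tcp_to_grasp)
for c in('top','side'):
    pic(c,c+'0.png');i=optics.camera_info(c);print(c,i['fx'],np.round(i['extrinsics'],2).tolist())
for th in('pot1','mat','socket','plug','dish','can','sponge','tape'):
    for c in('top','side'):
        print(th,c,[(np.round(d['location']).tolist(),round(d['score'],2)) for d in optics.pinpoint(c,th)])
E
```

```text
t 0.0 pos [ 237.1 -604.6  230.3] gap 0.998 ff 0.0 ft [ 0.4 -0.3  0.2] yaw x-axis 0.3738 q7 -0.06
18.700000000000003
top 465.7713985914098 [[0.01, -1.0, 0.05, 479.32], [-1.0, -0.01, -0.0, 69.78], [0.0, -0.05, -1.0, 1458.29], [0.0, 0.0, 0.0, 1.0]]
side 351.1657299470777 [[-0.93, -0.2, 0.31, 271.97], [-0.37, 0.55, -0.75, 725.89], [-0.02, -0.81, -0.59, 575.0], [0.0, 0.0, 0.0, 1.0]]
pot1 top [([310.0, 219.0], 0.87), ([372.0, 225.0], 0.76), ([161.0, 228.0], 0.61), ([317.0, 175.0], 0.57)]
pot1 side [([319.0, 138.0], 0.8), ([261.0, 159.0], 0.57), ([298.0, 173.0], 0.57)]
mat top []
mat side [([206.0, 231.0], 0.66)]
socket top [([166.0, 230.0], 0.8)]
socket side [([251.0, 303.0], 0.82), ([299.0, 173.0], 0.38)]
plug top [([137.0, 231.0], 0.54), ([167.0, 228.0], 0.47), ([163.0, 260.0], 0.47)]
plug side [([231.0, 353.0], 0.78), ([255.0, 301.0], 0.72), ([308.0, 320.0], 0.56)]
dish top []
dish side [([303.0, 240.0], 0.69)]
can top [([356.0, 130.0], 0.97)]
can side [([230.0, 138.0], 0.91), ([247.0, 282.0], 0.19)]
sponge top [([284.0, 118.0], 0.84)]
sponge side [([190.0, 168.0], 0.9)]
tape top [([124.0, 174.0], 0.92), ([168.0, 225.0], 0.39)]
tape side [([136.0, 336.0], 0.62)]
```

View pics/top0.png

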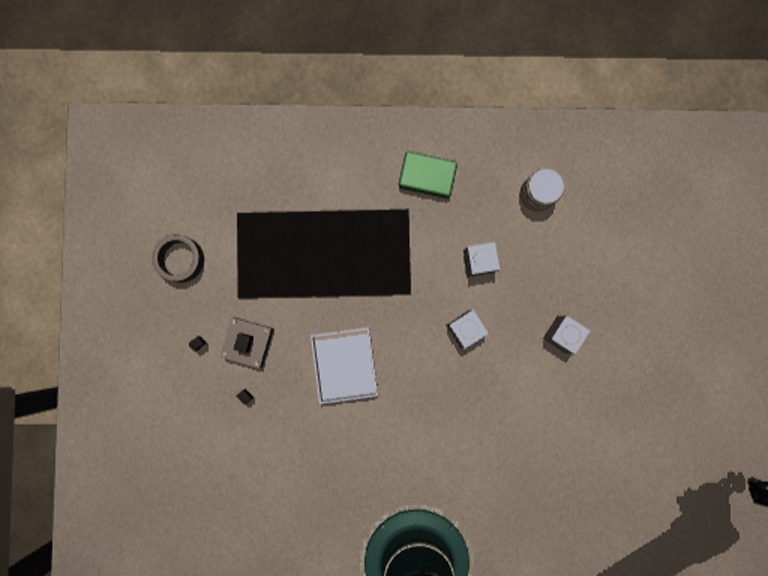

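View pics/side0.png

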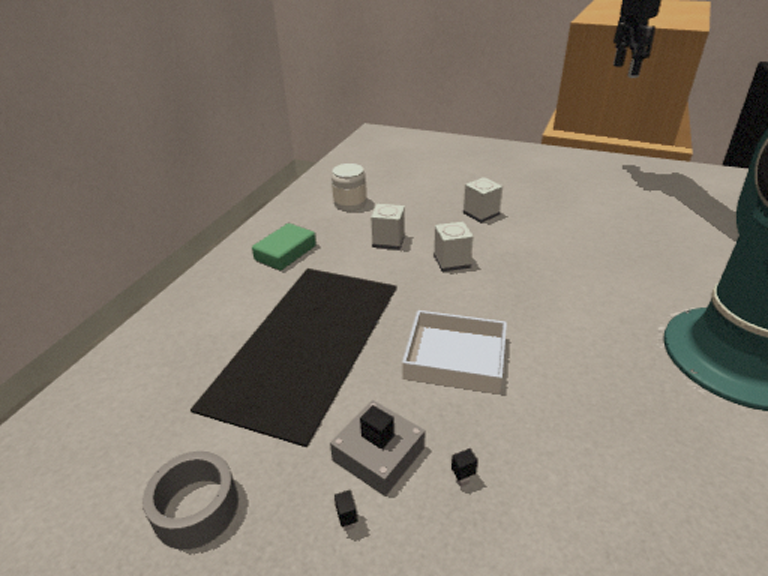

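```bash
cat >> h.py <<'E'
def rects(mask,cam,z,lo,hi,roi=None):
    "minAreaRects of blobs -> (cx,cy,w,h,angle) world, via corners projected on plane z"
    out=[]
    for c in cv2.findContours(mask.astype(np.uint8),cv2.RETR_EXTERNAL,cv2.CHAIN_APPROX_NONE)[0]:
        pts=np.array([at(cam,p[0],z)[:2] for p in c],np.float32)
        (x,y),(w,h),a=cv2.minAreaRect(pts)
        if lo<max(w,h)<hi: out.append(np.round([x,y,w,h,a],1))
    return out
def potmask(im):
    return (im.min(2)>135)&(im[:,:,2].astype(int)>im[:,:,0]-8)
E
python3 - <<'E'
from h import *
im=optics.camera('top');hsv=cv2.cvtColor(im,cv2.COLOR_RGB2HSV)
cv2.imwrite('pics/crop1.png',cv2.resize(im[190:290,110:350,::-1],None,fx=3.3,fy=3.3,interpolation=cv2.INTER_CUBIC))
print('colors',im[173,322],im[218,312],im[240,230],im[243,160],im[229,163],im[168,216],im[260,280])
print('pots',rects(potmask(im),'top',70,40,90))
print('dish',rects(potmask(im),'top',34,110,200))
print('mat',rects(im.max(2)<30,'top',6,200,420))
print('plug',rects(im.max(2)<38,'top',72,8,60))
E
```

```text
colors [170 171 184] [169 171 184] [168 170 183] [94 84 74] [42 37 36] [19 16 14] [136 121 108]
pots [array([ 469.3, -299.1,   55. ,   55.6,   56.9]), array([478. , -96.9,  55.2,  55.5,  34.3]), array([ 620.4, -125. ,   55.7,   55.2,   10.2]), array([ 766.7, -250. ,   63.8,   66.4,    0.8])]
dish [array([396.3, 193.5, 142.5,  51.9,   1. ]), array([402.1, 148.4, 138.5, 112.4,   8.5])]
mat [array([630.7, 200.5, 176.5, 357.4,   2.1])]Traceback (most recent call last):
  File "<stdin>", line 8, in <module>
  File "h.py", line 27, in rects
    pts=np.array([at(cam,p[0],z)[:2] for p in c],np.float32)
                  ~~^^^^^^^^^^^^
  File "h.py", line 12, in at
    o,d=ray(cam,px);return (o+d*(z-o[2])/d[2])
        ~~~^^^^^^^^
  File "h.py", line 9, in ray
    c=optics.camera_info(cam);T=np.array(c['extrinsics'])
ValueError: time passes only in moves, steps and waits
```

View pics/crop1.png

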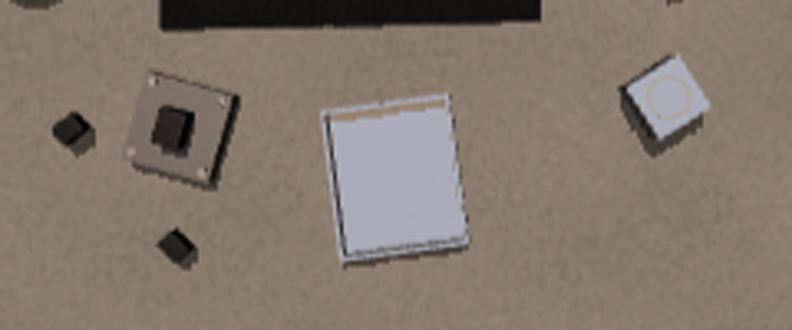

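```bash
sed -i 's/^def ray/_ci={c:optics.camera_info(c) for c in ("top","side")}\ndef ray/; s/c=optics.camera_info(cam)/c=_ci[cam]/' h.py
python3 - <<'E'
from h import *
im=optics.camera('top')
m=np.zeros(im.shape[:2],bool);m[215:245,150:180]=True
for th in (45,52,60):print('plug',rects((im.max(2)<th)&m,'top',72,8,60))
S=[at('top',(110+x/3.3,190+y/3.3),36)[:2] for x,y in((152,82),(222,102),(203,173),(130,154))]
print(np.round(S,1),np.mean(S,0)); d=S[1]-S[3];print(np.degrees(np.arctan2(d[1],d[0]))); d=S[0]-S[2];print(np.degrees(np.arctan2(d[1],d[0])))
print([(d['location'],d['score']) for d in optics.pinpoint('top','plug_grip')])
print([(d['location'],d['score']) for d in optics.pinpoint('top','plug_grip')][:1])
D=[at('top',(110+x/3.3,190+y/3.3),34)[:2] for x,y in((321,110),(450,94),(469,243),(343,264))]
print(np.round(D,1),np.mean(D,0))
st()
E
```

```text
plug [array([443.6, 349.9,  31.5,  35.2,  75.4])]
plug [array([443.3, 349.6,  32.3,  36.5,  75.4])]
plug [array([442. , 349.2,  33.9,  38.7,  76.8])]
[[483.9 376. ]
 [466.3 311. ]
 [400.8 327. ]
 [417.4 394.7]] [442.11843012 352.19273614]
-59.674680837219164
30.515298243240455
[([158.9, 229.1], 0.69), ([129.2, 229.6], 0.5), ([161.3, 265.8], 0.47)]
[([158.9, 229.1], 0.69)]
[[460.2 219.7]
 [476.5 100.6]
 [339.7  81.1]
 [319.  196.8]] [398.85388011 149.54276833]
t 1.1 pos [ 237.3 -605.1  231.3] gap 1.001 ff 0.0 ft [ 0.   0.1 -0.2] yaw x-axis 0.3738 q7 -0.06
```

```bash
cat >> h.py <<'E'
def plan(wps,mm=45,deg=9.5):
    "wps: (x,y,z,yaw_deg) list; prints rows [tx,ty,tz,twist]; yaw of tool x"
    s=arm.sense();r=R.from_quat(s['tool_rot']).as_matrix();p=np.array(s['tool_pos']);y=np.degrees(np.arctan2(r[1,0],r[0,0]))
    print('at',np.round(p,1),round(y,1))
    for w in wps:
        q=np.array(w[:3],float);yt=w[3]; dy=(yt-y+180)%360-180
        if len(w)>4: dy=yt-y
        v=w[5] if len(w)>5 else mm
        n=max(1,int(np.ceil(np.linalg.norm(q-p)/v)),int(np.ceil(abs(dy)/deg)));rows=[]
        for k in range(n):
            d=(q-p)/(n-k); a=np.radians(y); 
            t=np.round([(d[0]*np.cos(a)+d[1]*np.sin(a))/200,(d[0]*np.sin(a)-d[1]*np.cos(a))/200,-d[2]/200,-(dy/n)/360],3)
            p=p+200*np.array([t[0]*np.cos(a)+t[1]*np.sin(a),t[0]*np.sin(a)-t[1]*np.cos(a),-t[2]]);y-=t[3]*360
            rows.append((t+0.).tolist())
        print(w[:4],n)
        for i in range(0,n,10):print('  ',str(rows[i:i+10]).replace(' ',''))
E
python3 - <<'E'
from h import *
plan([(520,-100,230,100),(443.5,352,130,165),(443.5,352,42,165)])
E
```

```text
at [ 237.3 -605.1  231.3] 21.4
(520, -100, 230, 100) 13
   [[0.172,-0.141,0.0,-0.017],[0.186,-0.122,0.001,-0.017],[0.198,-0.101,0.0,-0.017],[0.208,-0.08,0.001,-0.017],[0.215,-0.057,0.0,-0.017],[0.22,-0.034,0.001,-0.017],[0.223,-0.01,0.0,-0.017],[0.222,0.013,0.001,-0.017],[0.22,0.037,0.0,-0.017],[0.214,0.06,0.001,-0.017]]
   [[0.207,0.083,0.0,-0.017],[0.196,0.105,0.001,-0.017],[0.185,0.125,0.0,-0.017]]
(443.5, 352, 130, 165) 11
   [[0.208,0.005,0.045,-0.016],[0.207,0.026,0.046,-0.016],[0.203,0.046,0.045,-0.016],[0.197,0.067,0.046,-0.016],[0.19,0.086,0.045,-0.016],[0.18,0.105,0.046,-0.016],[0.169,0.122,0.045,-0.016],[0.156,0.139,0.046,-0.016],[0.141,0.153,0.045,-0.016],[0.125,0.167,0.046,-0.016]]
   [[0.107,0.178,0.045,-0.016]]
(443.5, 352, 42, 165) 2
   [[0.0,0.0,0.22,-0.001],[0.0,0.0,0.22,-0.001]]
```

Request:
{"api": "move_arm", "payload": {
  "commands": [
    [0.172, -0.141, 0, -0.017],
    [0.186, -0.122, 0, -0.017],
    [0.198, -0.101, 0, -0.017],
    [0.208, -0.08, 0, -0.017],
    [0.215, -0.057, 0, -0.017],
    [0.22, -0.034, 0, -0.017],
    [0.223, -0.01, 0, -0.017],
    [0.222, 0.013, 0, -0.017],
    [0.22, 0.037, 0, -0.017],
    [0.214, 0.06, 0, -0.017]
  ],
  "grip": 1,
  "newtons": 100
}}

```text
t: 2.35
tool_pos: [455.2, -215.4, 231.6]
tool_rot: [0.75, 0.661, 0.0, 0.0]
ft_force: [0.4, -1.0, 1.3]
finger_gap: 0.994
finger_force: 0.0
```

Request:
{"api": "move_arm", "payload": {
  "commands": [
    [0.207, 0.083, 0, -0.017],
    [0.196, 0.105, 0, -0.017],
    [0.185, 0.125, 0, -0.017],
    [0.208, 0.005, 0.045, -0.016],
    [0.207, 0.026, 0.046, -0.016],
    [0.203, 0.046, 0.045, -0.016],
    [0.197, 0.067, 0.046, -0.016],
    [0.19, 0.086, 0.045, -0.016],
    [0.18, 0.105, 0.046, -0.016],
    [0.169, 0.122, 0.045, -0.016]
  ]
}}

```text
t: 3.6
tool_pos: [471.3, 188.7, 167.6]
tool_rot: [0.33, 0.944, 0.0, 0.0]
ft_force: [0.7, 0.1, -0.5]
finger_gap: 1.0
finger_force: 0.0
```

Request:
{"api": "move_arm", "payload": {
  "commands": [
    [0.156, 0.139, 0.046, -0.016],
    [0.141, 0.153, 0.045, -0.016],
    [0.125, 0.167, 0.046, -0.016],
    [0.107, 0.178, 0.045, -0.016],
    [0, 0, 0, 0],
    [0, 0, 0, 0]
  ]
}}

```text
t: 4.35
tool_pos: [443.7, 351.3, 131.0]
tool_rot: [0.137, 0.991, -0.001, -0.0]
ft_force: [0.4, 0.2, -0.5]
finger_gap: 1.005
finger_force: 0.0
```

Run:
```python
from h import *
st();plan([(443.5,352,42,165)])
pic('side','side1.png')
```

```text
t 4.35 pos [443.7 351.3 131. ] gap 1.005 ff 0.0 ft [ 0.4  0.2 -0.5] yaw x-axis 2.8673 q7 0.13
at [443.7 351.3 131. ] 164.3
(443.5, 352, 42, 165) 2
   [[0.001,0.002,0.223,-0.001],[0.001,0.001,0.222,-0.001]]
```

View pics/side1.png

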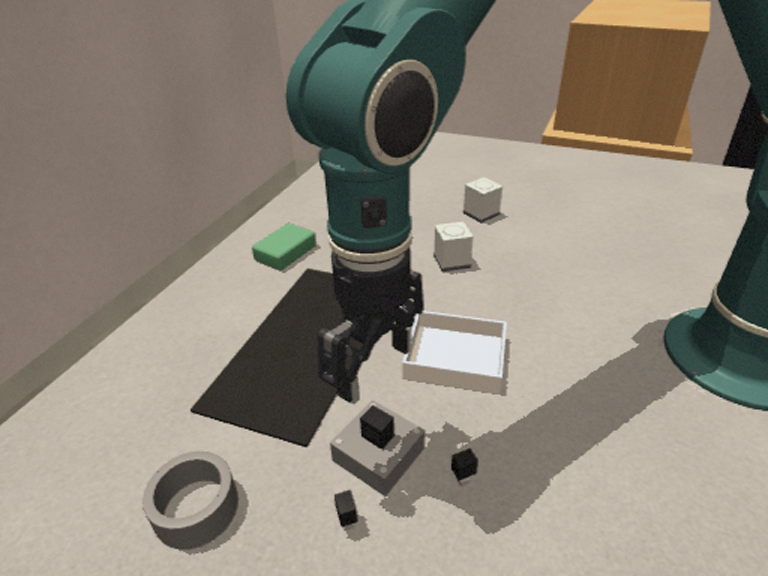

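Request:
{"api": "move_arm", "payload": {
  "commands": [
    [0, 0.002, 0.15, -0.001],
    [0, 0, 0.15, 0],
    [0, 0, 0.145, 0],
    [0, 0, 0, 0]
  ]
}}

```text
t: 4.9
tool_pos: [443.4, 349.8, 40.8]
tool_rot: [0.134, 0.991, -0.002, -0.001]
ft_force: [-0.5, 0.1, -0.2]
finger_gap: 1.002
finger_force: 0.0
```

Request:
{"api": "move_arm", "payload": {
  "commands": [
    [0, 0, 0, 0],
    [0, 0, 0, 0],
    [0, 0, 0, 0],
    [0, 0, 0, 0],
    [0, 0, 0, 0],
    [0, 0, 0, 0],
    [0, 0, 0, 0],
    [0, 0, 0, 0]
  ],
  "grip": -1,
  "newtons": 100
}}

```text
t: 5.9
tool_pos: [444.4, 353.2, 43.4]
tool_rot: [0.133, 0.991, 0.001, 0.001]
ft_force: [-0.3, -0.2, 5.7]
finger_gap: 0.286
finger_force: 98.6
```

Run:
```python
from h import *
st()
```

```text
t 5.9 pos [444.4 353.2  43.4] gap 0.286 ff 98.6 ft [-0.3 -0.2  5.7] yaw x-axis 2.8746 q7 0.05
```

Request:
{"api": "move_arm", "payload": {
  "commands": [
    [0, 0, -0.02, 0],
    [0, 0, -0.02, 0],
    [0, 0, -0.02, 0],
    [0, 0, -0.03, 0],
    [0, 0, -0.05, 0],
    [0, 0, -0.05, 0],
    [0, 0, -0.1, 0],
    [0, 0, -0.1, 0],
    [0, 0, 0, 0]
  ]
}}

```text
t: 7.02
tool_pos: [444.7, 353.1, 122.7]
tool_rot: [0.133, 0.991, 0.001, 0.002]
ft_force: [0.4, -0.0, -1.2]
finger_gap: 0.282
finger_force: 109.9
```

Run:
```python
from h import *
st();plan([(419,152,115,98),(419,152,46,98)]); pic('side','side2.png',(180,120,190,200),2.5)
```

```text
t 7.03 pos [444.7 353.1 122.7] gap 0.282 ff 109.9 ft [ 0.4 -0.  -1.2] yaw x-axis 2.8741 q7 0.13
at [444.7 353.1 122.7] 164.7
(419, 152, 115, 98) 8
   [[-0.018,-0.125,0.005,0.023],[-0.036,-0.122,0.005,0.023],[-0.053,-0.115,0.005,0.023],[-0.069,-0.106,0.005,0.023],[-0.083,-0.096,0.005,0.023],[-0.096,-0.083,0.004,0.023],[-0.107,-0.068,0.005,0.023],[-0.116,-0.051,0.004,0.023]]
(419, 152, 46, 98) 2
   [[0.0,0.0,0.173,0.001],[0.0,0.0,0.172,0.001]]
```

View pics/side2.png

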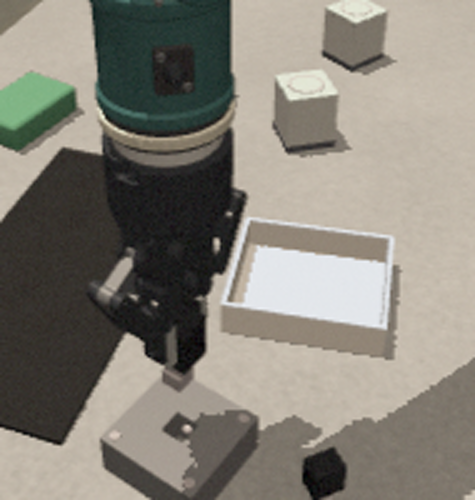

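Request:
{"api": "move_arm", "payload": {
  "commands": [
    [-0.018, -0.125, 0.005, 0.023],
    [-0.036, -0.122, 0.005, 0.023],
    [-0.053, -0.115, 0.005, 0.023],
    [-0.069, -0.106, 0.005, 0.023],
    [-0.083, -0.096, 0.005, 0.023],
    [-0.096, -0.083, 0.004, 0.023],
    [-0.107, -0.068, 0.005, 0.023],
    [-0.116, -0.051, 0.004, 0.023],
    [0, 0, 0, 0]
  ]
}}

```text
t: 8.2
tool_pos: [417.3, 149.1, 112.1]
tool_rot: [0.654, 0.756, -0.001, 0.0]
ft_force: [0.1, 0.4, -1.2]
finger_gap: 0.284
finger_force: 109.9
```

Request:
{"api": "move_arm", "payload": {
  "commands": [
    [0, 0, 0.15, 0.001],
    [0, 0, 0.15, 0.001],
    [0, 0, 0.06, 0],
    [0, 0, 0, 0]
  ]
}}

```text
t: 8.7
tool_pos: [417.8, 152.2, 40.4]
tool_rot: [0.657, 0.754, -0.0, -0.0]
ft_force: [-0.4, -1.0, -0.0]
finger_gap: 0.283
finger_force: 109.9
```

Run:
```python
from h import *
st()
```

```text
t 8.7 pos [417.8 152.2  40.4] gap 0.283 ff 109.9 ft [-0.4 -1.  -0. ] yaw x-axis 1.7084 q7 -0.67
```

Request:
{"api": "move_arm", "payload": {
  "commands": [
    [0, 0, 0, 0],
    [0, 0, 0, 0],
    [0, 0, 0, 0],
    [0, 0, -0.05, 0]
  ],
  "grip": 0.05
}}

```text
t: 9.2
tool_pos: [417.6, 151.0, 50.7]
tool_rot: [0.658, 0.753, -0.001, -0.0]
ft_force: [-0.5, 0.3, -0.1]
finger_gap: 0.522
finger_force: 0.0
```

Request:
{"api": "move_arm", "payload": {
  "commands": [
    [0, -0.03, 0, 0],
    [0, -0.03, 0, 0],
    [0, -0.04, 0, 0],
    [0, -0.04, 0, 0],
    [0, -0.04, -0.02, 0],
    [0, 0, -0.1, 0],
    [0, 0.1, -0.25, 0],
    [0, 0.1, -0.25, 0],
    [0, 0, 0, 0]
  ]
}}

```text
t: 10.32
tool_pos: [425.3, 152.8, 178.3]
tool_rot: [0.658, 0.753, 0.004, 0.002]
ft_force: [-0.3, -0.1, 0.3]
finger_gap: 0.523
finger_force: 0.0
```

Run:
```python
from h import *
st(); pic('side','side3.png',(180,120,190,200),2.5)
```

```text
t 10.32 pos [425.3 152.8 178.3] gap 0.523 ff 0.0 ft [-0.3 -0.1  0.3] yaw x-axis 1.7046 q7 -0.47
```

View pics/side3.png

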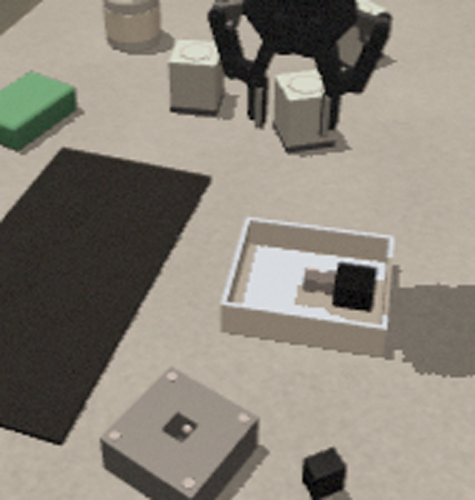

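Run:
```python
from h import *
im=optics.camera('top')
print('pots',rects(potmask(im),'top',70,40,90))
u=np.array([np.cos(np.radians(100.2)),np.sin(np.radians(100.2))]);c=np.array([620.4,-125])
a=c-51*u;b=c+14*u
plan([(*a,160,100.2),(*a,60,100.2),(*b,72,100.2,1,9),(*a,130,100.2)])
```

```text
pots [array([ 469.3, -299.1,   55. ,   55.6,   56.9]), array([478.1, -96.5,  55.6,  55.8,  33.3]), array([ 620.4, -125. ,   55.7,   55.2,   10.2]), array([ 7.652e+02, -2.500e+02,  6.690e+01,  6.620e+01,  2.000e-01])]
at [421.4 151.3 174.6] 97.7
(np.float64(629.4313217562988), np.float64(-175.19397600643134), 160, 100.2) 9
   [[-0.195,0.09,0.008,-0.001],[-0.196,0.089,0.008,-0.001],[-0.196,0.088,0.008,-0.001],[-0.197,0.086,0.008,-0.001],[-0.198,0.085,0.008,-0.001],[-0.198,0.084,0.008,-0.001],[-0.198,0.083,0.008,-0.001],[-0.199,0.082,0.008,-0.001],[-0.2,0.08,0.009,-0.001]]
(np.float64(629.4313217562988), np.float64(-175.19397600643134), 60, 100.2) 3
   [[0.0,0.0,0.167,0.001],[0.0,0.0,0.166,0.001],[0.0,0.0,0.167,0.001]]
(np.float64(617.9208136355259), np.float64(-111.22126148843061), 72, 100.2) 8
   [[0.041,0.0,-0.008,0.0],[0.041,0.0,-0.007,0.0],[0.041,0.0,-0.008,0.0],[0.04,0.0,-0.007,0.0],[0.041,0.0,-0.008,0.0],[0.04,-0.001,-0.007,0.0],[0.041,0.0,-0.008,0.0],[0.04,-0.001,-0.007,0.0]]
(np.float64(629.4313217562988), np.float64(-175.19397600643134), 130, 100.2) 2
   [[-0.162,0.001,-0.145,0.0],[-0.163,0.001,-0.145,0.0]]
```

Request:
{"api": "move_arm", "payload": {
  "commands": [
    [-0.197, 0.086, 0, -0.001],
    [-0.197, 0.086, 0, -0.001],
    [-0.197, 0.086, 0, -0.001],
    [-0.197, 0.086, 0.01, -0.001],
    [-0.197, 0.086, 0.01, -0.001],
    [-0.197, 0.086, 0.01, -0.001],
    [-0.198, 0.084, 0.01, -0.001],
    [-0.199, 0.082, 0.02, 0],
    [-0.2, 0.08, 0.02, 0],
    [0, 0, 0, 0]
  ],
  "grip": -0.5,
  "newtons": 40
}}

```text
t: 11.68
tool_pos: [627.5, -178.8, 155.2]
tool_rot: [0.643, 0.766, -0.002, -0.002]
ft_force: [-0.4, 0.7, 0.5]
finger_gap: 0.254
finger_force: 0.0
```

Run:
```python
from h import *
plan([(629.4,-175.2,60,100.2)])
```

```text
at [ 627.5 -178.8  155.2] 100.0
(629.4, -175.2, 60, 100.2) 3
   [[0.005,0.004,0.159,0.0],[0.006,0.004,0.158,0.0],[0.005,0.004,0.159,0.0]]
```

Request:
{"api": "move_arm", "payload": {
  "commands": [
    [0.005, 0.004, 0.159, 0],
    [0.005, 0.004, 0.158, 0],
    [0, 0.004, 0.159, 0],
    [0, 0, 0, 0],
    [0.04, 0, -0.005, 0],
    [0.04, 0, -0.005, 0]
  ]
}}

```text
t: 12.42
tool_pos: [628.9, -156.6, 67.2]
tool_rot: [0.641, 0.768, 0.001, 0.001]
ft_force: [0.7, -1.8, 1.7]
finger_gap: 0.254
finger_force: 0.6
```

Request:
{"api": "move_arm", "payload": {
  "commands": [
    [0.04, 0, -0.008, 0],
    [0.04, 0, -0.008, 0],
    [0.04, 0, -0.008, 0],
    [0.04, 0, -0.008, 0],
    [0.04, 0, -0.008, 0],
    [0.04, 0, -0.008, 0]
  ]
}}

```text
t: 13.18
tool_pos: [619.2, -109.3, 74.9]
tool_rot: [0.641, 0.768, -0.0, -0.0]
ft_force: [0.2, 0.5, 0.0]
finger_gap: 0.253
finger_force: 0.0
```

Run:
```python
from h import *
st();pic('side','side4.png',(180,80,190,150),2.5)
```

```text
t 13.18 pos [ 619.2 -109.3   74.9] gap 0.253 ff 0.0 ft [0.2 0.5 0. ] yaw x-axis 1.7499 q7 0.04
```

View pics/side4.png

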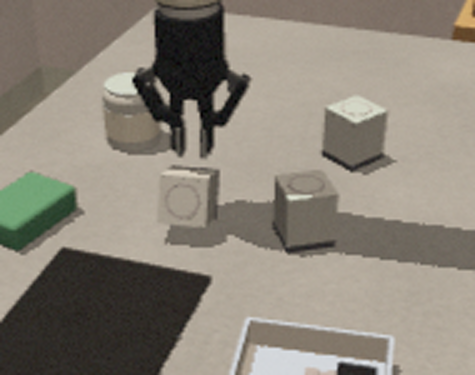

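Request:
{"api": "move_arm", "payload": {
  "commands": [
    [-0.15, 0, -0.05, 0],
    [-0.2, 0, -0.1, 0],
    [-0.2, 0, 0, 0],
    [0, 0, 0, 0]
  ]
}}

```text
t: 13.72
tool_pos: [638.6, -223.6, 104.9]
tool_rot: [0.644, 0.765, -0.001, 0.001]
ft_force: [0.2, -0.0, -0.7]
finger_gap: 0.251
finger_force: 0.0
```

Run:
```python
from h import *
st()
im=optics.camera('top')
print('z56',rects(potmask(im),'top',56,40,90)); print('z70',rects(potmask(im),'top',70,40,90))
```

```text
t 13.72 pos [ 638.6 -223.6  104.9] gap 0.251 ff 0.0 ft [ 0.2 -0.  -0.7] yaw x-axis 1.7432 q7 0.23
z56 [array([ 469. , -282.8,   66.5,   30.9,    9. ]), array([478. , -98.2,  56.3,  56.4,  33.4]), array([608.2, -58.6,  55.8,  60.4,  10.3]), array([ 771.1, -250.6,   61.7,   69.6,   41.9])]
z70 [array([ 469.1, -279.3,   65.9,   30.6,    9. ]), array([478. , -96.5,  55.8,  55.8,  33.4]), array([606.9, -57.3,  55.2,  59.8,  10.3]), array([ 768.2, -247.4,   61.1,   68.9,   41.9])]
```

```bash
cat >> h.py <<'E'
def arc(rim,yaw,z0=0):
    "second topple: rim point (centre of mouth, xy), yaw of push; prints approach + push"
    u=np.array([np.cos(np.radians(yaw)),np.sin(np.radians(yaw))]);rim=np.array(rim)
    w=[(*(rim-23*u),115+z0,yaw),(*(rim-23*u),44+z0,yaw),(*(rim-11*u),45+z0,yaw,1,8)]
    for s,z in((8,52),(16,59),(24,65),(32,70),(40,74),(48,78),(56,82),(64,85),(70,87)): w.append((*(rim+(s-11)*u),z+z0,yaw,1,8))
    plan(w)
E
python3 -c "
from h import *
arc((615.4,-97.9),100.2)"
```

```text
at [ 638.6 -220.3  104.7] 100.1
(np.float64(619.4729490273504), np.float64(-120.53649898329257), 115, 100.2) 3
   [[0.169,-0.002,-0.017,0.0],[0.17,-0.002,-0.017,0.0],[0.169,-0.003,-0.018,0.0]]
(np.float64(619.4729490273504), np.float64(-120.53649898329257), 44, 100.2) 2
   [[0.0,0.0,0.178,0.0],[0.0,0.0,0.177,0.0]]
(np.float64(617.3479321435154), np.float64(-108.72615168766167), 45, 100.2) 2
   [[0.03,0.0,-0.002,0.0],[0.03,0.0,-0.003,0.0]]
(np.float64(615.9312542209587), np.float64(-100.85258682390773), 52, 100.2) 2
   [[0.02,0.0,-0.017,0.0],[0.02,0.0,-0.018,0.0]]
(np.float64(614.5145762984021), np.float64(-92.9790219601538), 59, 100.2) 2
   [[0.02,0.0,-0.017,0.0],[0.02,0.0,-0.018,0.0]]
(np.float64(613.0978983758454), np.float64(-85.10545709639986), 65, 100.2) 2
   [[0.02,0.0,-0.015,0.0],[0.02,0.0,-0.015,0.0]]
(np.float64(611.6812204532887), np.float64(-77.23189223264592), 70, 100.2) 2
   [[0.02,0.0,-0.012,0.0],[0.02,0.0,-0.013,0.0]]
(np.float64(610.2645425307321), np.float64(-69.35832736889199), 74, 100.2) 2
   [[0.02,0.0,-0.01,0.0],[0.02,-0.001,-0.01,0.0]]
(np.float64(608.8478646081754), np.float64(-61.48476250513805), 78, 100.2) 2
   [[0.02,0.0,-0.01,0.0],[0.02,0.0,-0.01,0.0]]
(np.float64(607.4311866856187), np.float64(-53.611197641384116), 82, 100.2) 2
   [[0.02,0.0,-0.01,0.0],[0.02,0.0,-0.01,0.0]]
(np.float64(606.014508763062), np.float64(-45.73763277763018), 85, 100.2) 2
   [[0.02,0.0,-0.007,0.0],[0.02,0.0,-0.008,0.0]]
(np.float64(604.9520003211445), np.float64(-39.83245912981473), 87, 100.2) 1
   [[0.03,0.0,-0.01,0.0]]
```

Request:
{"api": "move_arm", "payload": {
  "commands": [
    [0.169, -0.002, -0.017, 0],
    [0.169, -0.002, -0.017, 0],
    [0.169, -0.003, -0.017, 0],
    [0, 0, 0, 0],
    [0, 0, 0.178, 0],
    [0, 0, 0.177, 0],
    [0, 0, 0, 0],
    [0.03, 0, 0, 0],
    [0.03, 0, 0, 0]
  ]
}}

```text
t: 14.9
tool_pos: [618.7, -106.4, 46.0]
tool_rot: [0.641, 0.768, 0.001, 0.001]
ft_force: [-0.1, 1.1, -0.5]
finger_gap: 0.252
finger_force: 0.2
```

Request:
{"api": "move_arm", "payload": {
  "commands": [
    [0.04, 0, -0.035, 0],
    [0.04, 0, -0.035, 0],
    [0.04, 0, -0.03, 0],
    [0.04, 0, -0.025, 0],
    [0.04, 0, -0.02, 0],
    [0.04, 0, -0.02, 0],
    [0.04, 0, -0.02, 0],
    [0.04, 0, -0.015, 0],
    [0.03, 0, -0.01, 0],
    [0, 0, 0, 0]
  ]
}}

```text
t: 16.15
tool_pos: [605.1, -37.3, 86.4]
tool_rot: [0.641, 0.768, 0.0, 0.0]
ft_force: [-0.1, -0.4, 0.4]
finger_gap: 0.25
finger_force: 0.0
```

Run:
```python
from h import *
st();pic('side','side5.png',(180,80,190,150),2.5)
```

```text
t 16.15 pos [605.1 -37.3  86.4] gap 0.25 ff 0.0 ft [-0.1 -0.4  0.4] yaw x-axis 1.7507 q7 -0.07
```

View pics/side5.png

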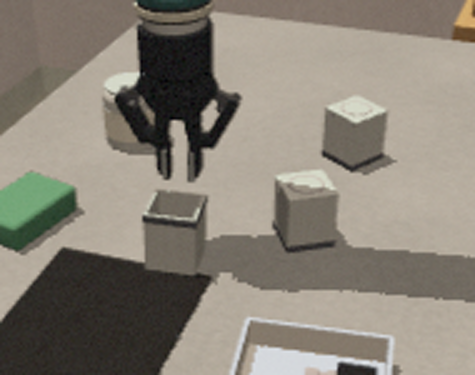

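Run:
```python
from h import *
plan([(598.5,-3,115,100.2),(598.5,-3,38,100.2)])
```

```text
at [605.1 -38.   86.3] 100.3
(598.5, -3, 115, 100.2) 2
   [[0.089,-0.001,-0.072,0.0],[0.089,0.0,-0.072,0.0]]
(598.5, -3, 38, 100.2) 2
   [[0.0,0.0,0.193,0.0],[0.0,0.0,0.192,0.0]]
```

Request:
{"api": "move_arm", "payload": {
  "commands": [
    [0, 0, -0.14, 0],
    [0.089, 0, 0, 0],
    [0.089, 0, 0, 0],
    [0, 0, 0, 0],
    [0, 0, 0, 0],
    [0, 0, 0.13, 0],
    [0, 0, 0.13, 0],
    [0, 0, 0.13, 0],
    [0, 0, 0, 0]
  ],
  "grip": 1
}}

```text
t: 17.32
tool_pos: [597.0, -3.9, 34.0]
tool_rot: [0.641, 0.767, -0.002, -0.002]
ft_force: [0.3, -0.4, 0.1]
finger_gap: 0.999
finger_force: 0.0
```

Request:
{"api": "move_arm", "payload": {
  "commands": [
    [0, 0, 0, 0],
    [0, 0, 0, 0],
    [0, 0, 0, 0],
    [0, 0, 0, 0],
    [0, 0, 0, 0],
    [0, 0, 0, 0],
    [0, 0, -0.1, 0],
    [0, 0, -0.1, 0],
    [0, 0, 0, 0]
  ],
  "grip": -1,
  "newtons": 50
}}

```text
t: 18.45
tool_pos: [600.4, -2.9, 78.9]
tool_rot: [0.641, 0.767, 0.001, 0.002]
ft_force: [-0.3, 0.2, -1.9]
finger_gap: 0.648
finger_force: 53.1
```

Run:
```python
from h import *
st();plan([(627,300,80,100.2),(627,300,48,100.2)]);pic('side','side6.png',(180,80,190,150),2.5)
```

```text
t 18.45 pos [600.4  -2.9  78.9] gap 0.648 ff 53.1 ft [-0.3  0.2 -1.9] yaw x-axis 1.7497 q7 -0.14
at [600.4  -2.9  78.9] 100.2
(627, 300, 80, 100.2) 7
   [[0.21,0.057,-0.001,0.0],[0.209,0.057,-0.001,0.0],[0.21,0.057,-0.001,0.0],[0.209,0.057,-0.001,0.0],[0.21,0.057,-0.001,0.0],[0.209,0.058,0.0,0.0],[0.21,0.057,-0.001,0.0]]
(627, 300, 48, 100.2) 1
   [[0.0,0.0,0.16,0.0]]
```

View pics/side6.png

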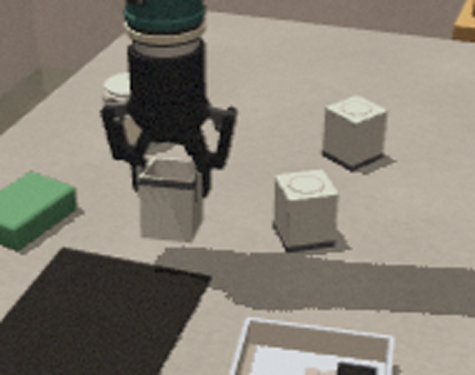

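Request:
{"api": "move_arm", "payload": {
  "commands": [
    [0.21, 0.057, 0, 0],
    [0.21, 0.057, 0, 0],
    [0.21, 0.057, 0, 0],
    [0.21, 0.057, 0, 0],
    [0.21, 0.057, 0, 0],
    [0.21, 0.057, 0, 0],
    [0.21, 0.057, 0, 0],
    [0, 0, 0, 0],
    [0, 0, 0, 0]
  ]
}}

```text
t: 19.62
tool_pos: [624.4, 299.5, 75.2]
tool_rot: [0.641, 0.767, -0.001, -0.0]
ft_force: [-0.2, 0.2, -1.0]
finger_gap: 0.649
finger_force: 53.2
```

Request:
{"api": "move_arm", "payload": {
  "commands": [
    [0, 0, 0.08, 0],
    [0, 0, 0.06, 0],
    [0, 0, 0.03, 0],
    [0, 0, 0, 0],
    [0, 0, 0, 0]
  ]
}}

```text
t: 20.25
tool_pos: [624.2, 299.7, 43.0]
tool_rot: [0.642, 0.767, -0.001, -0.0]
ft_force: [-4.6, -2.3, 10.0]
finger_gap: 0.651
finger_force: 53.4
```

Request:
{"api": "move_arm", "payload": {
  "commands": [
    [0, 0, 0, 0],
    [0, 0, 0, 0],
    [0, 0, 0, 0],
    [0, 0, 0, 0],
    [0, 0, -0.1, 0],
    [0, 0, -0.2, 0],
    [0, 0, -0.3, 0],
    [0, 0, 0, 0]
  ],
  "grip": 1
}}

```text
t: 21.25
tool_pos: [628.2, 302.9, 170.3]
tool_rot: [0.641, 0.767, 0.006, 0.002]
ft_force: [-0.5, -0.7, -0.2]
finger_gap: 1.0
finger_force: 0.0
```

Run:
```python
from h import *
st();pic('side','side7.png',(120,80,250,190),2.5)
im=optics.camera('top')
print('z70',rects(potmask(im),'top',70,40,90))
c=np.array([478,-96.5])
for yaw in(123.4,33.4,-56.6):
    u=np.array([np.cos(np.radians(yaw)),np.sin(np.radians(yaw))]);print(yaw,c-53*u)
yaw=123.4;u=np.array([np.cos(np.radians(yaw)),np.sin(np.radians(yaw))]);a=c-53*u
plan([(640,0,160,yaw),(*a,150,yaw),(*a,60,yaw)])
```

```text
t 21.25 pos [628.2 302.9 170.3] gap 1.0 ff 0.0 ft [-0.5 -0.7 -0.2] yaw x-axis 1.7498 q7 -0.53
z70 [array([450.3, 106.7,  80.1,  37.3,  36.4]), array([ 469.5, -298.8,   55.7,   55.6,   56.9]), array([478. , -96.5,  55.8,  55.8,  33.4]), array([ 7.652e+02, -2.500e+02,  6.690e+01,  6.620e+01,  2.000e-01])]
123.4 [ 507.17547922 -140.74693675]
33.4 [ 433.75306325 -125.67547922]
-56.6 [448.82452078 -52.25306325]
at [625.5 300.8 164.5] 100.2
(640, 0, 160, 123.4) 7
   [[-0.213,-0.028,0.003,-0.009],[-0.211,-0.04,0.003,-0.009],[-0.209,-0.052,0.003,-0.009],[-0.206,-0.064,0.003,-0.009],[-0.201,-0.075,0.004,-0.009],[-0.197,-0.086,0.003,-0.009],[-0.192,-0.098,0.004,-0.009]]
(np.float64(507.1754792245048), np.float64(-140.74693675296055), 150, 123.4) 5
   [[-0.046,-0.188,0.01,0.0],[-0.046,-0.188,0.01,0.0],[-0.046,-0.188,0.01,0.0],[-0.046,-0.188,0.01,0.0],[-0.046,-0.188,0.01,0.0]]
(np.float64(507.1754792245048), np.float64(-140.74693675296055), 60, 123.4) 2
   [[0.0,0.0,0.225,-0.001],[0.0,0.0,0.225,-0.001]]
```

View pics/side7.png

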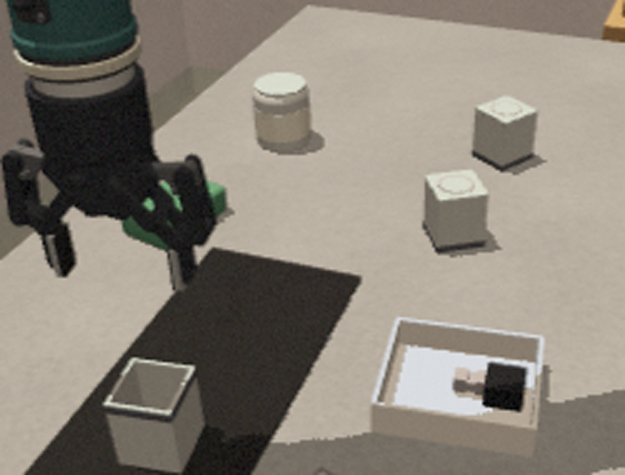

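Run:
```python
from h import *
plan([(433.8,-125.7,150,33.4)])
```

```text
at [625.5 300.8 164.5] 100.2
(433.8, -125.7, 150, 33.4) 11
   [[-0.175,-0.12,0.007,0.017],[-0.187,-0.101,0.007,0.017],[-0.197,-0.08,0.007,0.017],[-0.204,-0.059,0.006,0.017],[-0.209,-0.037,0.007,0.017],[-0.212,-0.014,0.006,0.017],[-0.213,0.008,0.007,0.017],[-0.21,0.031,0.006,0.017],[-0.206,0.053,0.007,0.017],[-0.199,0.075,0.006,0.017]]
   [[-0.19,0.096,0.007,0.017]]
```

Request:
{"api": "move_arm", "payload": {
  "commands": [
    [-0.175, -0.12, 0.007, 0.017],
    [-0.187, -0.101, 0.007, 0.017],
    [-0.197, -0.08, 0.007, 0.017],
    [-0.204, -0.059, 0.006, 0.017],
    [-0.209, -0.037, 0.007, 0.017],
    [-0.212, -0.014, 0.006, 0.017],
    [-0.213, 0.008, 0.007, 0.017],
    [-0.21, 0.031, 0.006, 0.017],
    [-0.206, 0.053, 0.007, 0.017],
    [-0.199, 0.075, 0.006, 0.017]
  ],
  "grip": -0.5
}}

```text
t: 22.6
tool_pos: [449.1, -88.3, 148.4]
tool_rot: [0.943, 0.333, -0.001, -0.0]
ft_force: [0.4, -0.5, -0.5]
finger_gap: 0.254
finger_force: 0.0
```

Request:
{"api": "move_arm", "payload": {
  "commands": [
    [-0.19, 0.096, 0.007, 0.017],
    [0, 0, 0, 0],
    [0, 0, 0, 0]
  ]
}}

```text
t: 22.98
tool_pos: [433.0, -125.5, 147.3]
tool_rot: [0.959, 0.284, -0.0, -0.0]
ft_force: [0.6, 0.5, -0.4]
finger_gap: 0.251
finger_force: 0.0
```

Run:
```python
from h import *
plan([(433.8,-125.7,60,33.4)])
im=optics.camera('top')
print('z70',rects(potmask(im),'top',70,40,90))
```

```text
at [ 433.  -125.5  147.3] 33.0
(433.8, -125.7, 60, 33.4) 2
   [[0.001,0.002,0.218,-0.001],[0.002,0.001,0.219,-0.001]]
z70 [array([ 469.3, -299.1,   55. ,   55.6,   56.9]), array([478. , -96.5,  55.8,  55.8,  33.4]), array([616.7, 296.5,  40. ,  41.1,  10.3]), array([ 7.652e+02, -2.500e+02,  6.690e+01,  6.620e+01,  2.000e-01])]
```

Request:
{"api": "move_arm", "payload": {
  "commands": [
    [0, 0.003, 0.15, -0.001],
    [0, 0, 0.15, 0],
    [0, 0, 0.13, 0],
    [0, 0, 0, 0],
    [0.05, 0, -0.005, 0],
    [0.04, 0, -0.005, 0]
  ]
}}

```text
t: 23.78
tool_pos: [450.1, -116.2, 64.9]
tool_rot: [0.958, 0.287, 0.001, 0.0]
ft_force: [-1.7, -1.8, 0.7]
finger_gap: 0.255
finger_force: 1.0
```

Request:
{"api": "move_arm", "payload": {
  "commands": [
    [0.04, 0, -0.008, 0],
    [0.04, 0, -0.008, 0],
    [0.04, 0, -0.008, 0],
    [0.04, 0, -0.008, 0],
    [0.04, 0, -0.008, 0],
    [0.04, 0, -0.008, 0],
    [-0.1, 0, -0.1, 0],
    [-0.15, 0, -0.1, 0],
    [-0.05, 0, 0, 0],
    [0, 0, 0, 0]
  ]
}}

```text
t: 25.02
tool_pos: [438.5, -123.3, 113.0]
tool_rot: [0.958, 0.286, 0.0, -0.0]
ft_force: [0.6, 0.6, -0.4]
finger_gap: 0.249
finger_force: 0.0
```

Run:
```python
from h import *
st()
im=optics.camera('top')
print('z56',rects(potmask(im),'top',56,40,90))
u=np.array([np.cos(np.radians(33.4)),np.sin(np.radians(33.4))]);rim=np.array([478,-96.5])+28*u
print('expected centre',rim+35*u);arc(rim,33.4)
```

```text
t 25.02 pos [ 438.5 -123.3  113. ] gap 0.249 ff 0.0 ft [ 0.6  0.6 -0.4] yaw x-axis 0.5802 q7 -0.85
z56 [array([ 469.2, -302.9,   55.6,   56.2,   56.9]), array([534. , -59.7,  60.9,  55.7,  33.3]), array([618.1, 298.8,  40.4,  41.5,  10.3]), array([ 7.681e+02, -2.532e+02,  6.760e+01,  6.690e+01,  2.000e-01])]
expected centre [530.59541539 -61.81971337]
at [ 438.9 -122.9  112.9] 33.3
(np.float64(482.1742393163171), np.float64(-93.74759629957501), 115, 33.4) 2
   [[0.13,-0.001,-0.005,0.0],[0.131,-0.002,-0.006,0.0]]
(np.float64(482.1742393163171), np.float64(-93.74759629957501), 44, 33.4) 2
   [[0.0,0.0,0.178,0.0],[0.0,0.0,0.177,0.0]]
(np.float64(492.19241367547795), np.float64(-87.14182741855507), 45, 33.4) 2
   [[0.03,0.0,-0.002,0.0],[0.03,0.0,-0.003,0.0]]
(np.float64(498.8711965815852), np.float64(-82.73798149787511), 52, 33.4) 2
   [[0.02,0.0,-0.017,0.0],[0.02,0.0,-0.018,0.0]]
(np.float64(505.54997948769244), np.float64(-78.33413557719514), 59, 33.4) 2
   [[0.02,0.0,-0.017,0.0],[0.02,0.0,-0.018,0.0]]
(np.float64(512.2287623937997), np.float64(-73.93028965651517), 65, 33.4) 2
   [[0.02,0.0,-0.015,0.0],[0.02,0.0,-0.015,0.0]]
(np.float64(518.9075452999069), np.float64(-69.52644373583522), 70, 33.4) 2
   [[0.02,0.0,-0.012,0.0],[0.02,0.0,-0.013,0.0]]
(np.float64(525.5863282060142), np.float64(-65.12259781515525), 74, 33.4) 2
   [[0.02,0.0,-0.01,0.0],[0.02,0.0,-0.01,0.0]]
(np.float64(532.2651111121214), np.float64(-60.71875189447529), 78, 33.4) 2
   [[0.02,0.0,-0.01,0.0],[0.02,0.0,-0.01,0.0]]
(np.float64(538.9438940182287), np.float64(-56.31490597379532), 82, 33.4) 2
   [[0.02,0.0,-0.01,0.0],[0.02,-0.001,-0.01,0.0]]
(np.float64(545.622676924336), np.float64(-51.911060053115364), 85, 33.4) 2
   [[0.02,0.0,-0.007,0.0],[0.02,0.0,-0.008,0.0]]
(np.float64(550.6317641039165), np.float64(-48.608175612605386), 87, 33.4) 1
   [[0.03,0.0,-0.01,0.0]]
```

Request:
{"api": "move_arm", "payload": {
  "commands": [
    [0.13, -0.002, -0.005, 0],
    [0.131, -0.002, -0.005, 0],
    [0, 0, 0, 0],
    [0, 0, 0.178, 0],
    [0, 0, 0.177, 0],
    [0, 0, 0, 0],
    [0.03, 0, 0, 0],
    [0.03, 0, 0, 0]
  ]
}}

```text
t: 26.08
tool_pos: [493.2, -87.2, 45.6]
tool_rot: [0.958, 0.286, 0.001, 0.001]
ft_force: [-2.8, -1.7, 1.8]
finger_gap: 0.25
finger_force: 1.4
```

Request:
{"api": "move_arm", "payload": {
  "commands": [
    [0.04, 0, -0.035, 0],
    [0.04, 0, -0.035, 0],
    [0.04, 0, -0.03, 0],
    [0.04, 0, -0.025, 0],
    [0.04, 0, -0.02, 0],
    [0.04, 0, -0.02, 0],
    [0.04, 0, -0.02, 0],
    [0.04, 0, -0.015, 0],
    [0.03, 0, -0.01, 0],
    [0, 0, -0.14, 0]
  ]
}}

```text
t: 27.32
tool_pos: [549.2, -48.3, 112.9]
tool_rot: [0.958, 0.287, -0.002, -0.001]
ft_force: [0.2, -0.5, 1.0]
finger_gap: 0.25
finger_force: 0.0
```

Request:
{"api": "move_arm", "payload": {
  "commands": [
    [0.095, 0, 0, 0],
    [0.095, 0, 0, 0],
    [0, 0, 0, 0],
    [0, 0, 0, 0]
  ],
  "grip": 1
}}

```text
t: 27.82
tool_pos: [581.3, -28.0, 113.2]
tool_rot: [0.958, 0.287, -0.001, -0.0]
ft_force: [0.0, -0.5, -0.7]
finger_gap: 1.001
finger_force: 0.0
```

Run:
```python
from h import *
st();pic('side','side8.png',(180,80,190,150),2.5)
plan([(583,-27,38,33.4)])
```

```text
t 27.82 pos [581.3 -28.  113.2] gap 1.001 ff 0.0 ft [ 0.  -0.5 -0.7] yaw x-axis 0.5814 q7 -1.07
at [581.2 -28.3 113.4] 33.3
(583, -27, 38, 33.4) 2
   [[0.006,0.0,0.189,0.0],[0.005,-0.001,0.188,0.0]]
```

View pics/side8.png

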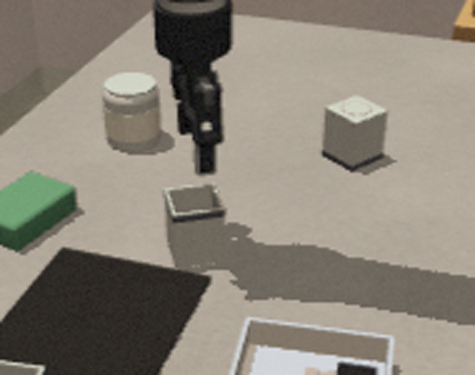

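Request:
{"api": "move_arm", "payload": {
  "commands": [
    [0.005, 0, 0.14, 0],
    [0, 0, 0.14, 0],
    [0, 0, 0.1, 0],
    [0, 0, 0, 0]
  ]
}}

```text
t: 28.38
tool_pos: [581.4, -27.8, 36.7]
tool_rot: [0.958, 0.286, -0.002, -0.0]
ft_force: [0.6, -0.2, -0.4]
finger_gap: 1.004
finger_force: 0.0
```

Request:
{"api": "move_arm", "payload": {
  "commands": [
    [0, 0, 0, 0],
    [0, 0, 0, 0],
    [0, 0, 0, 0],
    [0, 0, 0, 0],
    [0, 0, 0, 0],
    [0, 0, 0, 0],
    [0, 0, -0.1, 0],
    [0, 0, -0.1, 0],
    [0, 0, 0, 0]
  ],
  "grip": -1
}}

```text
t: 29.5
tool_pos: [584.6, -27.6, 80.8]
tool_rot: [0.958, 0.286, 0.002, 0.001]
ft_force: [0.0, -0.3, -1.8]
finger_gap: 0.646
finger_force: 53.7
```

Run:
```python
from h import *
st();plan([(631,200,78,33.4)])
```

```text
t 29.5 pos [584.6 -27.6  80.8] gap 0.646 ff 53.7 ft [ 0.  -0.3 -1.8] yaw x-axis 0.581 q7 -1.07
at [584.6 -27.6  80.8] 33.3
(631, 200, 78, 33.4) 6
   [[0.136,-0.137,0.002,0.0],[0.137,-0.137,0.002,0.0],[0.136,-0.137,0.003,0.0],[0.137,-0.138,0.002,0.0],[0.136,-0.137,0.003,0.0],[0.137,-0.138,0.002,0.0]]
```

Request:
{"api": "move_arm", "payload": {
  "commands": [
    [0.136, -0.137, 0, 0],
    [0.137, -0.137, 0, 0],
    [0.136, -0.137, 0, 0],
    [0.137, -0.138, 0, 0],
    [0.136, -0.137, 0, 0],
    [0.137, -0.138, 0, 0],
    [0, 0, 0, 0],
    [0, 0, 0, 0]
  ]
}}

```text
t: 30.5
tool_pos: [628.9, 199.3, 77.6]
tool_rot: [0.958, 0.286, -0.001, 0.0]
ft_force: [0.1, -0.3, -2.1]
finger_gap: 0.648
finger_force: 53.7
```

Request:
{"api": "move_arm", "payload": {
  "commands": [
    [0, 0, 0.08, 0],
    [0, 0, 0.06, 0],
    [0, 0, 0.03, 0],
    [0, 0, 0, 0],
    [0, 0, 0, 0]
  ]
}}

```text
t: 31.12
tool_pos: [628.4, 198.6, 45.8]
tool_rot: [0.958, 0.286, -0.002, 0.001]
ft_force: [-8.7, -4.3, 15.5]
finger_gap: 0.649
finger_force: 55.7
```

Run:
```python
from h import *
st()
```

```text
t 31.12 pos [628.4 198.6  45.8] gap 0.649 ff 55.7 ft [-8.7 -4.3 15.5] yaw x-axis 0.5799 q7 -1.43
```

Request:
{"api": "move_arm", "payload": {
  "commands": [
    [0, 0, -0.02, 0],
    [0, 0, 0, 0],
    [0, 0, 0, 0],
    [0, 0, 0, 0],
    [0, 0, -0.1, 0],
    [0, 0, -0.2, 0],
    [0, 0, -0.3, 0],
    [0, 0, 0, 0],
    [0, 0, 0, 0]
  ],
  "grip": 1
}}

```text
t: 32.25
tool_pos: [629.4, 200.1, 169.3]
tool_rot: [0.958, 0.286, 0.001, 0.0]
ft_force: [-0.3, -1.3, -0.3]
finger_gap: 1.001
finger_force: 0.0
```

Run:
```python
from h import *
st()
u=np.array([np.cos(np.radians(56.9)),np.sin(np.radians(56.9))]);c=np.array([469.3,-299]);a=c-53*u
plan([(560,-60,160,56.9),(*a,150,56.9)])
```

```text
t 32.25 pos [629.4 200.1 169.3] gap 1.001 ff 0.0 ft [-0.3 -1.3 -0.3] yaw x-axis 0.581 q7 -1.41
at [629.4 200.1 169.3] 33.3
(560, -60, 160, 56.9) 6
   [[-0.167,0.149,0.008,-0.011],[-0.177,0.138,0.008,-0.011],[-0.186,0.125,0.008,-0.011],[-0.195,0.112,0.008,-0.011],[-0.202,0.098,0.007,-0.011],[-0.208,0.084,0.008,-0.011]]
(np.float64(440.3565960662353), np.float64(-343.39909198088327), 150, 56.9) 7
   [[-0.216,0.038,0.007,0.0],[-0.216,0.038,0.007,0.0],[-0.217,0.038,0.007,0.0],[-0.216,0.039,0.007,0.0],[-0.217,0.038,0.007,0.0],[-0.216,0.039,0.007,0.0],[-0.217,0.038,0.008,0.0]]
```

Request:
{"api": "move_arm", "payload": {
  "commands": [
    [-0.167, 0.149, 0.008, -0.011],
    [-0.177, 0.138, 0.008, -0.011],
    [-0.186, 0.125, 0.008, -0.011],
    [-0.195, 0.112, 0.008, -0.011],
    [-0.202, 0.098, 0.007, -0.011],
    [-0.208, 0.084, 0.008, -0.011],
    [-0.216, 0.038, 0.007, 0],
    [-0.216, 0.038, 0.007, 0]
  ],
  "grip": -0.5
}}

```text
t: 33.25
tool_pos: [524.1, -141.9, 154.7]
tool_rot: [0.879, 0.478, -0.001, -0.001]
ft_force: [0.7, 0.0, 0.2]
finger_gap: 0.248
finger_force: 0.0
```

Request:
{"api": "move_arm", "payload": {
  "commands": [
    [-0.217, 0.038, 0.007, 0],
    [-0.216, 0.039, 0.007, 0],
    [-0.217, 0.038, 0.007, 0],
    [-0.216, 0.039, 0.007, 0],
    [-0.217, 0.038, 0.007, 0],
    [0, 0, 0, 0],
    [0, 0, 0, 0]
  ]
}}

```text
t: 34.12
tool_pos: [439.8, -342.4, 148.0]
tool_rot: [0.879, 0.478, -0.0, -0.001]
ft_force: [-0.6, -0.3, -0.6]
finger_gap: 0.243
finger_force: 0.0
```

Run:
```python
from h import *
plan([(440.4,-343.4,60,56.9)])
im=optics.camera('top')
print('z70',rects(potmask(im),'top',70,30,90))
```

```text
at [ 439.8 -342.4  148. ] 57.1
(440.4, -343.4, 60, 56.9) 2
   [[-0.001,0.003,0.22,0.0],[-0.002,0.002,0.22,0.0]]
z70 [array([ 469.3, -299.1,   55. ,   55.6,   56.9]), array([614.2, 197.1,  26.3,  41.5,  31.9]), array([616.7, 296.5,  40. ,  41.1,  10.3]), array([ 766.7, -250. ,   63.8,   66.4,    0.8])]
```

Request:
{"api": "move_arm", "payload": {
  "commands": [
    [0, 0.005, 0.15, 0],
    [0, 0, 0.15, 0],
    [0, 0, 0.13, 0],
    [0, 0, 0, 0],
    [0.05, 0, -0.005, 0],
    [0.04, 0, -0.005, 0]
  ]
}}

```text
t: 34.92
tool_pos: [452.2, -328.4, 66.5]
tool_rot: [0.878, 0.478, 0.001, 0.001]
ft_force: [-1.5, -0.9, 2.1]
finger_gap: 0.25
finger_force: 0.9
```

Request:
{"api": "move_arm", "payload": {
  "commands": [
    [0.04, 0, -0.008, 0],
    [0.04, 0, -0.008, 0],
    [0.04, 0, -0.008, 0],
    [0.04, 0, -0.008, 0],
    [0.04, 0, -0.008, 0],
    [0.04, 0, -0.008, 0],
    [-0.1, 0, -0.1, 0],
    [-0.15, 0, -0.1, 0],
    [-0.05, 0, 0, 0],
    [0, 0, 0, 0]
  ]
}}

```text
t: 36.17
tool_pos: [443.9, -338.7, 114.0]
tool_rot: [0.879, 0.477, -0.0, -0.0]
ft_force: [0.2, 0.3, -0.0]
finger_gap: 0.25
finger_force: 0.0
```

Run:
```python
from h import *
st()
im=optics.camera('top')
print('z56',rects(potmask(im),'top',56,40,90))
u=np.array([np.cos(np.radians(56.9)),np.sin(np.radians(56.9))]);rim=np.array([469.3,-299])+28*u
print('expected centre',rim+35*u,'end',rim+98*u);plan([(*(rim-23*u),115,56.9),(*(rim-23*u),44,56.9)])
```

```text
t 36.17 pos [ 443.9 -338.7  114. ] gap 0.25 ff 0.0 ft [ 0.2  0.3 -0. ] yaw x-axis 0.9945 q7 -0.03
z56 [array([ 505.3, -242.2,   60.5,   55.4,   56.9]), array([616.9, 196.2,  26.5,  47.1,  31.9]), array([618.1, 298.8,  40.4,  41.5,  10.3]), array([ 769.6, -253.2,   66.6,   67.4,   45.6])]
expected centre [ 503.70442354 -246.22372085] end [ 538.10884709 -193.44744171]
at [ 444.3 -337.8  113.7] 57.1
(np.float64(472.03050980507214), np.float64(-294.8114064168978), 115, 56.9) 2
   [[0.128,0.0,-0.003,0.0],[0.128,0.0,-0.003,0.0]]
(np.float64(472.03050980507214), np.float64(-294.8114064168978), 44, 56.9) 2
   [[0.0,0.0,0.177,0.0],[0.0,0.0,0.178,0.0]]
```

Request:
{"api": "move_arm", "payload": {
  "commands": [
    [0.128, 0, -0.003, 0],
    [0.128, 0, -0.003, 0],
    [0, 0, 0, 0],
    [0, 0, 0.177, 0],
    [0, 0, 0.178, 0],
    [0, 0, 0, 0],
    [0.03, 0, 0, 0],
    [0.03, 0, 0, 0]
  ]
}}

```text
t: 37.22
tool_pos: [479.9, -286.0, 46.3]
tool_rot: [0.879, 0.478, 0.001, 0.001]
ft_force: [0.2, -0.2, 0.3]
finger_gap: 0.246
finger_force: 0.0
```

Request:
{"api": "move_arm", "payload": {
  "commands": [
    [0.04, 0, -0.035, 0],
    [0.04, 0, -0.035, 0],
    [0.04, 0, -0.03, 0],
    [0.04, 0, -0.025, 0],
    [0.04, 0, -0.02, 0],
    [0.04, 0, -0.02, 0],
    [0.04, 0, -0.02, 0],
    [0.04, 0, -0.015, 0],
    [0.03, 0, -0.01, 0],
    [0, 0, -0.14, 0]
  ]
}}

```text
t: 38.48
tool_pos: [515.6, -225.8, 113.5]
tool_rot: [0.878, 0.478, -0.001, -0.002]
ft_force: [0.4, 0.2, 0.1]
finger_gap: 0.249
finger_force: 0.0
```

Request:
{"api": "move_arm", "payload": {
  "commands": [
    [0.095, 0, 0, 0],
    [0.095, 0, 0, 0],
    [0, 0, 0, 0],
    [0, 0, 0, 0]
  ],
  "grip": 1
}}

```text
t: 38.98
tool_pos: [536.9, -195.1, 114.1]
tool_rot: [0.878, 0.478, -0.001, -0.0]
ft_force: [0.2, -1.0, 0.3]
finger_gap: 0.996
finger_force: 0.0
```

Run:
```python
from h import *
st();pic('side','side9.png',(120,60,250,190),2.5)
plan([(538.1,-193.4,38,56.9)])
```

```text
t 38.98 pos [ 536.9 -195.1  114.1] gap 0.996 ff 0.0 ft [ 0.2 -1.   0.3] yaw x-axis 0.9962 q7 -0.34
at [ 536.8 -195.6  114.2] 57.0
(538.1, -193.4, 38, 56.9) 2
   [[0.006,0.0,0.191,0.0],[0.007,0.0,0.19,0.0]]
```

View pics/side9.png

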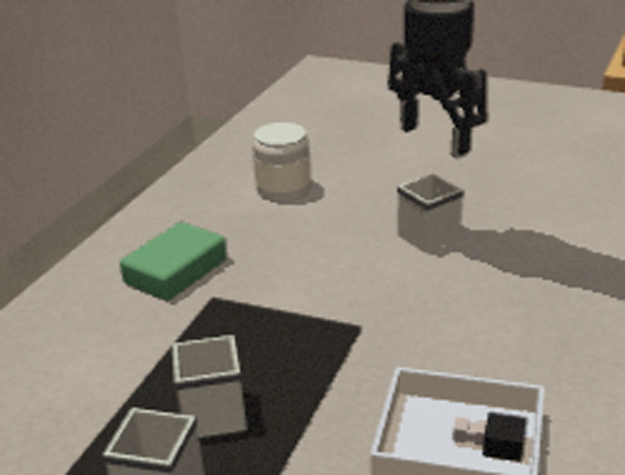

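The third pot stands mouth up at crop (430,215), and the other two are upright on the mat at (205,385) and (150,445). Next I grasp it and carry it to the mat.

Request:
{"api": "move_arm", "payload": {
  "commands": [
    [0.01, 0, 0.14, 0],
    [0, 0, 0.14, 0],
    [0, 0, 0.1, 0],
    [0, 0, 0, 0]
  ]
}}

```text
t: 39.52
tool_pos: [537.1, -193.6, 37.3]
tool_rot: [0.879, 0.477, -0.001, -0.001]
ft_force: [0.5, 0.6, 0.4]
finger_gap: 1.0
finger_force: 0.0
```

Request:
{"api": "move_arm", "payload": {
  "commands": [
    [0, 0, 0, 0],
    [0, 0, 0, 0],
    [0, 0, 0, 0],
    [0, 0, 0, 0],
    [0, 0, 0, 0],
    [0, 0, 0, 0],
    [0, 0, -0.1, 0],
    [0, 0, -0.1, 0],
    [0, 0, 0, 0]
  ],
  "grip": -1
}}

```text
t: 40.65
tool_pos: [539.9, -194.0, 81.1]
tool_rot: [0.879, 0.478, 0.001, 0.002]
ft_force: [0.5, 1.0, -1.4]
finger_gap: 0.647
finger_force: 54.1
```

Run:
```python
from h import *
st();plan([(634,98,79,56.9)])
```

```text
t 40.65 pos [ 539.9 -194.    81.1] gap 0.647 ff 54.1 ft [ 0.5  1.  -1.4] yaw x-axis 0.9957 q7 -0.35
at [ 539.9 -194.    81.1] 57.0
(634, 98, 79, 56.9) 7
   [[0.212,-0.057,0.002,0.0],[0.212,-0.057,0.001,0.0],[0.211,-0.057,0.002,0.0],[0.212,-0.057,0.001,0.0],[0.211,-0.057,0.002,0.0],[0.212,-0.057,0.001,0.0],[0.211,-0.057,0.002,0.0]]
```

Request:
{"api": "move_arm", "payload": {
  "commands": [
    [0.212, -0.057, 0, 0],
    [0.212, -0.057, 0, 0],
    [0.211, -0.057, 0, 0],
    [0.212, -0.057, 0, 0],
    [0.211, -0.057, 0, 0],
    [0.212, -0.057, 0, 0],
    [0.211, -0.057, 0, 0],
    [0, 0, 0, 0],
    [0, 0, 0, 0]
  ]
}}

```text
t: 41.78
tool_pos: [631.9, 97.8, 78.1]
tool_rot: [0.879, 0.478, -0.001, 0.0]
ft_force: [0.1, -1.3, -2.3]
finger_gap: 0.643
finger_force: 54.0
```

Request:
{"api": "move_arm", "payload": {
  "commands": [
    [0, 0, 0.08, 0],
    [0, 0, 0.06, 0],
    [0, 0, 0.025, 0],
    [0, 0, 0, 0],
    [0, 0, 0, 0]
  ]
}}

```text
t: 42.4
tool_pos: [631.6, 97.1, 46.3]
tool_rot: [0.879, 0.477, -0.002, -0.0]
ft_force: [-4.4, -2.3, 8.2]
finger_gap: 0.647
finger_force: 55.3
```

Run:
```python
from h import *
st()
```

```text
t 42.4 pos [631.6  97.1  46.3] gap 0.647 ff 55.3 ft [-4.4 -2.3  8.2] yaw x-axis 0.9947 q7 -0.86
```

Request:
{"api": "move_arm", "payload": {
  "commands": [
    [0, 0, -0.01, 0],
    [0, 0, 0, 0],
    [0, 0, 0, 0],
    [0, 0, 0, 0],
    [0, 0, -0.1, 0],
    [0, 0, -0.2, 0],
    [0, 0, -0.3, 0],
    [0, 0, -0.1, 0]
  ],
  "grip": 1
}}

```text
t: 43.4
tool_pos: [635.0, 99.0, 193.8]
tool_rot: [0.879, 0.478, 0.004, 0.001]
ft_force: [0.0, -0.0, -0.2]
finger_gap: 0.998
finger_force: 0.0
```

Request:
{"api": "move_arm", "payload": {
  "commands": [
    [-0.2, 0.1, 0, 0],
    [-0.2, 0.1, 0, 0],
    [-0.2, 0.1, 0, 0],
    [-0.2, 0.1, 0, 0],
    [-0.2, 0.1, 0, 0],
    [-0.2, 0.1, 0, 0],
    [0, 0, 0, 0],
    [0, 0, 0, 0]
  ]
}}

```text
t: 44.4
tool_pos: [602.8, -167.5, 188.1]
tool_rot: [0.879, 0.478, 0.0, -0.0]
ft_force: [0.2, 0.3, 0.5]
finger_gap: 0.999
finger_force: 0.0
```

Run:
```python
from h import *
st();pic('top','top9.png',(100,80,300,220),2.5)
for c in ('top',):
    for d in optics.pinpoint(c,'pot1'): print(np.round(at(c,d['location'],76)),round(d['score'],2))
    for d in optics.pinpoint(c,'plug_grip')[:3]: print('plug',np.round(at(c,d['location'],17)),round(d['score'],2))
```

```text
t 44.4 pos [ 602.8 -167.5  188.1] gap 0.999 ff 0.0 ft [0.2 0.3 0.5] yaw x-axis 0.996 q7 -0.38
[626. 101.  76.] 0.78
[619. 310.  76.] 0.75
plug [609. 489.  17.] 0.74
plug [356. 145.  17.] 0.56
plug [428. 454.  17.] 0.41
```

View pics/top9.png

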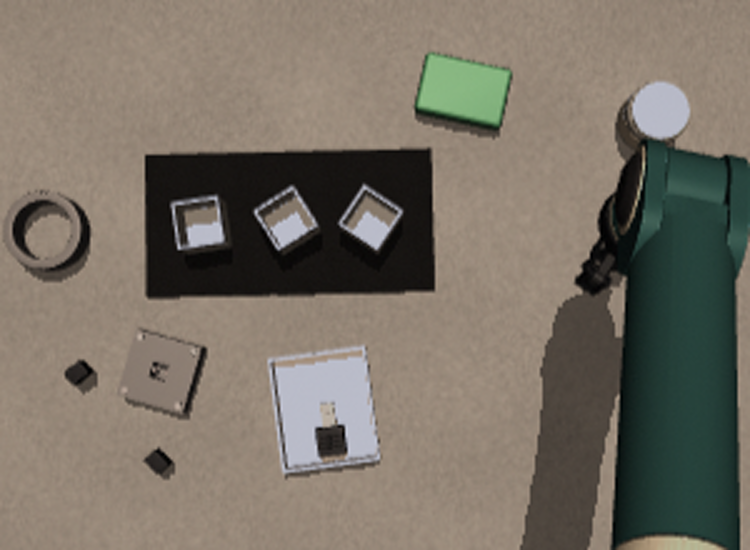

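```bash
python3 -c "
from plant import ticket
print(ticket.sign_off())"
```

```text
the job is handed in; nothing more can be done
None
```

The job is handed in. The plug was pulled and left lying in the white dish first. Then all three pots I found were turned mouth up and set on the black mat, and the can, sponge and tape were not touched.

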